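# Hold a drum microphone boom at its mark, then lay it down

## Robot

A 6-joint arm with a two-finger parallel gripper is mounted at the origin on the work surface. World frame = base frame: x ahead of the robot, y to its left, z up, the work surface at z = 0. Lengths are in m, angles in rad, forces in N, time in s.
With the tool pointing down it reaches from about 0.325 to 0.9 m from the base axis. Payload 6.1 kg.
Tool frame: the origin (TCP) lies on the mounting face of the last link; the fingertips stand 173 mm ahead of it and the grasp point (between the pads) lies 155 mm ahead of it; x points along the fingers, y is the direction in which the jaws open and shut, and the axes are right-handed (so a half turn about x gives the same grasp; the last joint's range is limited). The gripper opens to 85 mm and grips with 20 to 120 N. Pads are 22 mm wide; open, the fingers measure 114 mm over their backs; the gripper's body (76 mm by 85 mm) begins 54 mm behind the grasp point. The pads swing forward as they close: fully open they stand 13 mm farther back than shut.
Start: joints at [0.989, 0.22, 1.526, -0, 1.395, -0.126], TCP at [0.275, 0.561, 0.405] pointing down, gripper open.
Joint ranges: [-2.98, 2.98], [-0.91, 2.08], [0.09, 2.57], [-1.24, 4.39], [0.2, 2.65], [-2.68, 2.68]. Speed limits (rad/s): [2.57, 2.57, 3.01, 3.14, 3.14, 3.14].

## Interface

Orientations are given as a rotation vector (axis times angle).
In Python, from workcell import monitor, vision, bot gives the robot as it stands.
- The arm moves only by the tool drive_tool, never from a script. Its argument "targets" is a list of rows, each an object of numbers: "dx", "dy", "dz": the shift along the tool's x, y, z in mm; "roll": the turn about the tool's x in rad; "claw": the gripper command: -1 is fully open, 1 is shut, values between are in proportion. A call has 1 to 5 rows; each row is the pose to reach, as a shift and turn from the pose measured when the call began, along the tool's axes at that moment; what a row does not reach only later rows make up. A row lasts 1/10 s, in which the tool goes at most 50 mm and 8.59 degrees, less where a joint would pass 70% of its speed; a pose out of reach is approached as far as the arm can. A call with a gripper value outside its range is refused whole. The fingers move at their own pace and stop on an object; the grip force is fixed at half the most. Time passes only in rows, so rows that repeat a pose let the fingers close. It gives the time, the measured TCP pose, the force and the opening at its end, in the units of the state.
- monitor.sense(): the state, without advancing time (a new reading comes with each control period).
- vision.grab_frame(name): name is "side" or "top" or "wrist"; returns a dict with "color" (384x512x3 uint8, red, green, blue), "fx", "fy", "cx", "cy" (pixels), "position" and "attitude" of the camera in the world. Camera axes: x right, y down, z forward; pixel columns grow to the right and rows downward; lengths in m; the calibration is good to about 2 mm. A picture is of the moment at which its call begins. There is no depth.
- bot.finish_job(): hands the job in, once; it reports no verdict.
The state is a dict: "time_s": time; "joint_pos": joint angles; "qd": joint speeds; "joint_torque": joint torques, N m; "tool_pos": TCP position; "tool_rot": TCP orientation; "wrist_force": force on the tool from outside, world axes, zero at the start; "ft_torque": the same for the moment, N m; "opening": finger opening in m.
Only numpy, scipy, OpenCV 4.12 (cv2) and the standard library are available. Lean on these libraries where they do the work, as an engineer would, in place of code of your own. Each camera call takes 0.05 s, during which the arm holds its last target. There are 200 camera calls.

## Task

Raise the counterbalanced microphone boom off its rest using only its sprung hand lever, and keep its pointer at the sliding tab on the arc for a full six seconds while a test take is recorded. Then lower it gently until the boom lies on its rest again, and let go of the lever; never let the boom swing fast, drop, or hit its upper stop, and do not touch the tab, the boom, the microphone or the counterweight.

Things in the scene. Friction and masses are not known exactly. Their poses are not given: they have to be found in the camera images.
- stand: Dark steel boom stand, fixed. Origin on the table under the pivot; x parallel to the pivot axis, away from the robot; y to the microphone side; z up. 160 x 200 mm foot plate, column on the boom's far side, two rubber-topped posts (rest under the microphone half, upper stop under the counterweight half), aluminium arc of 150 mm radius about the pivot.
- pivot (a point): Centre of the pivot, 140 mm above the stand's origin. Boom, lever, pointer and tab turn about the line through it along the stand's x. Nominal model, a = boom angle, f = lever angle from upright (same sense, both to the world): J a'' = -T + G sin(a) + k (f-a) + c (f'-a') - b a'; J 0.065 kg m2, G 0.45 N m/rad, k 0.30 N m/rad, c 0.02, b 0.06 N m s/rad, T 0.08 (-0.02 to 0.18) N m.
- boom (a joint): Boom angle, rad: 0 level, positive raises the microphone; -0.26 lies on the rest (start), +0.26 is the upper stop. Low friction, top-heavy (1.27 kg about 36 mm above the pivot, T: microphone side heavier, not exactly known): it tips away from any balance point. See pivot for the model. Faster than 0.7 rad/s either way is too fast.
- counterweight: Dark steel disc weight, 64 mm across, 36 mm thick, clamped on the boom tube's -y end about 170 mm from the pivot (differs by up to 6 mm). Origin at its centre. Not to be touched.
- grip (a point): Grip point: middle of a round black handle bar, 18 mm thick, 76 mm long, along the stand's x; 78 mm from the pivot towards the robot, 130 mm above the pivot axis with the lever upright. A torsion spring k, slack when the lever is square to the boom (turns 1.2 rad each way), is its only tie to the boom. Handle to the stand's -y (positive f) urges the microphone up. Released, it springs back.
- pointer_tip (a point): Tip of the pointer needle, 170 mm from the pivot axis and 90 mm to the far side of the pivot, straight up when the boom is level; moves to the stand's -y as the microphone rises.
- tab_mark (a point): Mark on the dark steel tab on the arc, at the pointer tip's radius and depth; the tip meets it at the wanted boom angle (-0.1 to +0.1 rad). The tab is to stay put. The pointer counts as at the tab within 18 mm, about 0.1 rad.
- mic_end (a point): Free end of the microphone (black and steel, 54 mm thick, 140 mm long), 415 mm from the pivot at the boom's +y end, on the axis of the boom tube (steel, 18 mm thick, 500 mm long, along the stand's y, 37 mm above the pivot when level). Microphone and tube are not to be touched.

How it is judged:
By the outcome, as a careful person would: the job done as asked, in the order asked, and still so for the second after the job is handed in, with the robot touching nothing.
It also fails if it takes over 72 s, if anything falls off the work surface, if the arm or the gripper's body presses on something with over 40 N, if the wrist force passes 120 N, or if a joint passes its speed limit or range.

## Working session

There is one attempt and no reset: what is moved stays moved. The work goes in short steps, Python scripts to look and compute and a tool call to move; the robot and the scene stay as the last step left them, time stands still between calls to the robot, and variables do not carry over. Pictures are saved under pics/ and viewed, about 8 in all and at most 12, crops included, and the job is handed in when it is done.

Besides the shell and the picture viewer there is one more tool, called as name(argument=value, ...), one argument or row to a line, values as JSON. drive_tool: Moves the arm, as the interface text tells. Its arguments: {"type":"object","properties":{"targets":{"type":"array","items":{"type":"object","properties":{"dx":{"type":"number"},"dy":{"type":"number"},"dz":{"type":"number"},"roll":{"type":"number"},"claw":{"type":"number"}}}}},"required":["targets"]}

```bash
ls; mkdir -p pics; cat > h.py <<'E'
import numpy as np, cv2, json
from scipy.spatial.transform import Rotation as R
from workcell import monitor, vision, bot
def grab(n,fn):
    f=vision.grab_frame(n); cv2.imwrite(fn+'.png',f['color'][:,:,::-1])
    json.dump({k:np.asarray(v).tolist() for k,v in f.items() if k!='color'},open(fn+'.json','w')); return f
def rot(a):
    a=np.asarray(a,float)
    return R.from_rotvec(a).as_matrix() if a.shape==(3,) else (R.from_quat(a).as_matrix() if a.shape==(4,) else a)
def ray(fn,u,v):
    f=json.load(open(fn+'.json')); d=rot(f['attitude'])@np.array([(u-f['cx'])/f['fx'],(v-f['cy'])/f['fy'],1])
    return np.array(f['position']),d/np.linalg.norm(d)
def tri(*obs):
    A=np.zeros((3,3));b=np.zeros(3);rs=[ray(*o) for o in obs]
    for p,d in rs: M=np.eye(3)-np.outer(d,d);A+=M;b+=M@p
    x=np.linalg.solve(A,b); return x,[float(np.linalg.norm((np.eye(3)-np.outer(d,d))@(x-p))) for p,d in rs]
def proj(fn,X):
    f=json.load(open(fn+'.json')); c=rot(f['attitude']).T@(np.asarray(X)-np.array(f['position']))
    return f['fx']*c[0]/c[2]+f['cx'],f['fy']*c[1]/c[2]+f['cy']
E
python3 - <<'E'
from h import *
print(monitor.sense())
for n in ['side','top','wrist']:
    f=grab(n,'pics/'+n+'0'); print(n,f['position'],f['attitude'],f['fx'])
a=cv2.imread('pics/side0.png');b=cv2.imread('pics/top0.png')
E
```

```text
pics
{'time_s': 0.0, 'joint_pos': array([ 9.88866004e-01,  2.21231574e-01,  1.52761302e+00, -3.81078397e-06,
        1.39471714e+00, -1.26078287e-01]), 'qd': array([-0.00181118, -0.00091124,  0.00016961, -0.0006842 ,  0.00017244,
        0.00092637]), 'joint_torque': array([ 2.50420067e-05, -4.96902180e+01, -3.89390373e+01, -1.53186675e-04,
        1.11709780e-02, -1.65510716e-05]), 'tool_pos': array([0.27498279, 0.56095314, 0.40359453]), 'tool_rot': array([ 0.35603404,  1.54175865, -0.35895827]), 'wrist_force': array([-1.24207894,  0.39840747, -0.23389074]), 'ft_torque': array([0.00689956, 0.02094455, 0.02270448]), 'opening': 0.08523027472020667}
side [ 0.44651975 -0.5865853   0.93405908] [-2.33477431  0.32800028 -0.11889837] 486.01025871923486
top [0.45636615 0.08941471 1.27721125] [-2.13021503  2.13073156 -0.12710187] 488.84078427444814
wrist [0.20588137 0.59608376 0.37271261] [2.43214882 1.51717539 0.23651894] 334.2142764887848
```

View pics/side0.png

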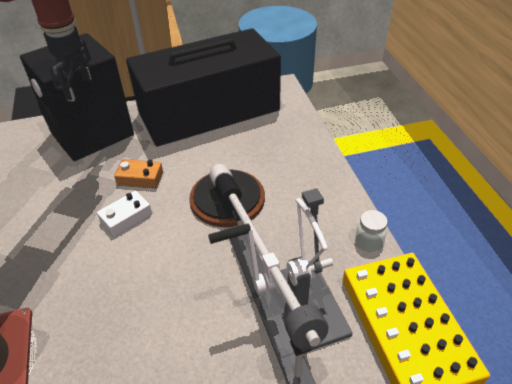

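View pics/top0.png

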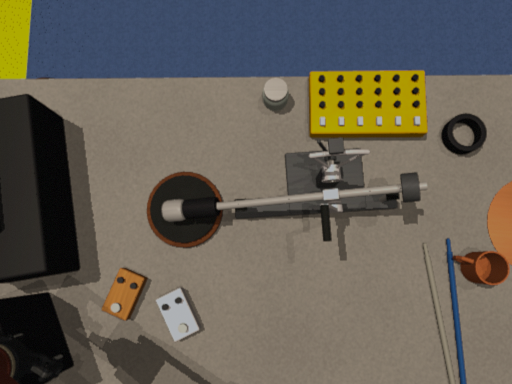

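Both views show the boom with the microphone at world +y (left in top). The handle is near top (326,222) / side (230,234), and the tab is the dark block near top (336,146) / side (313,197). Next, enlarged crops.

```bash
python3 - <<'E'
import cv2,numpy as np
a=cv2.imread('pics/side0.png')[150:350,190:350];b=cv2.imread('pics/top0.png')[120:250,270:370]
cv2.imwrite('pics/c1.png',np.hstack([cv2.resize(a,(480,600),interpolation=2)]))
cv2.imwrite('pics/c2.png',cv2.resize(b,(450,585),interpolation=2))
E
```

```text
(no output)
```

View pics/c1.png

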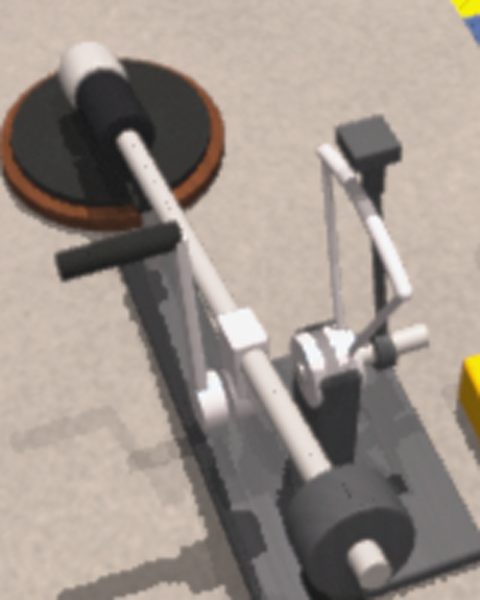

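View pics/c2.png

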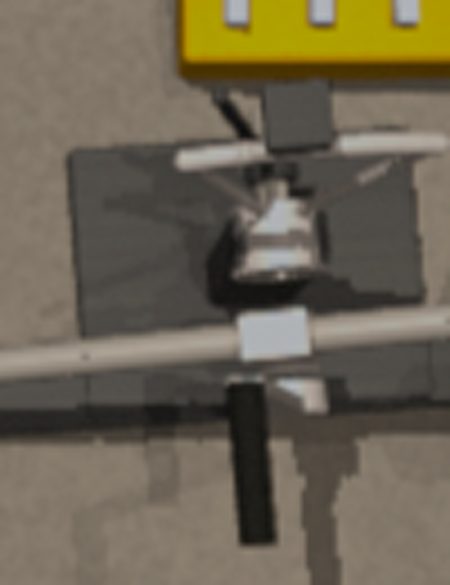

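```bash
cat >> h.py <<'E'
def S2W(p,P):
    x,y,w=p; c,s=np.cos(w),np.sin(w); P=np.asarray(P,float)
    return np.array([x+c*P[0]-s*P[1], y+s*P[0]+c*P[1], P[2]])
def polar(x,r,a,off=0): # point at radius r up, off along +y, turned by a
    return [x,off*np.cos(a)-r*np.sin(a),.14+off*np.sin(a)+r*np.cos(a)]
E
python3 - <<'E'
from h import *
from scipy.optimize import least_squares
T,S='pics/top0','pics/side0'
hf=tri((T,327.3,240),(S,211.7,239)); hn=tri((T,324.9,205.5),(S,249.5,229.5))
print('handle free',hf,'near',hn,'mid',(hf[0]+hn[0])/2)
a=-.26
pts=[(polar(-.116,.13,a),T,327.3,240),(polar(-.116,.13,a),S,211.7,239),(polar(-.04,.13,a),T,324.9,205.5),(polar(-.04,.13,a),S,249.5,229.5)]
pts+=[(polar(0,.037,a,.415),T,164,211),(polar(0,.037,a,.415),S,217,170)]
def res(p): return np.concatenate([np.subtract(proj(fn,S2W(p,P)),(u,v)) for P,fn,u,v in pts])
r=least_squares(res,[.5,-.05,0],loss='soft_l1');p=r.x;print(p,res(p).round(1))
np.save('p.npy',p)
print('grip',S2W(p,polar(-.078,.13,a)))
for n,P in dict(pivot=[0,0,.14],tip=polar(.09,.17,a),tabm=polar(.09,.17,-.1),tab0=polar(.09,.17,0),tabp=polar(.09,.17,.1),cw=polar(0,.037,a,-.17),foot=[-.08,.1,0],foot2=[.08,-.1,0]).items():
    print(n,np.round(proj(T,S2W(p,P)),1),np.round(proj(S,S2W(p,P)),1), S2W(p,P).round(3))
print('tabblock tri',tri((T,336,147),(S,312.7,193)))
E
```

```text
handle free (array([ 0.49965883, -0.03291821,  0.26294432]), [0.0016356390906635248, 0.0016356390906636905]) near (array([ 0.57049801, -0.02954978,  0.26182163]), [0.0010089054677283958, 0.001008905467728295]) mid [ 0.53507842 -0.03123399  0.26238297]
[ 0.61547068 -0.05833123  0.09196312] [ 1.6  0.5 -2.3  0.8 -0.2 -1.7  0.4 -1.8 -0.9 -0.   0.3  0.3]
grip [ 0.53473116 -0.032215    0.2656307 ]
pivot [330.9 191.7] [276.8 275.8] [ 0.615 -0.058  0.14 ]
tip [314.7 138.9] [314.2 189.9] [ 0.701 -0.007  0.304]
tabm [328.1 137.1] [320.8 197.9] [ 0.704 -0.033  0.309]
tab0 [336.6 136.2] [325.1 204. ] [ 0.705 -0.05   0.31 ]
tabp [344.9 135.5] [329.4 210.9] [ 0.707 -0.067  0.309]
cw [406.6 180. ] [313.1 320.9] [ 0.63  -0.212  0.219]
foot [289.2 233.1] [226.7 288.3] [0.527 0.034 0.   ]
foot2 [358.5 165.7] [330.3 340.9] [ 0.704 -0.151  0.   ]
tabblock tri (array([ 0.67895748, -0.044872  ,  0.33885101]), [0.0029823495568903824, 0.002982349556890245])
```

```bash
cat >> h.py <<'E'
p=np.load('p.npy') if __import__('os').path.exists('p.npy') else None
def face(fn,a,s=1.3):
    r=.032*s; return np.float32([proj(fn,S2W(p,polar(dx,.037+dr,a,-.188))) for dx,dr in [(-r,-r),(r,-r),(r,r),(-r,r)]])
REF=None
def angle(img,ref='pics/side0',a0=-.26):
    """boom angle from the counterweight's end face in the side view, by warping the reference picture"""
    g0=cv2.cvtColor(cv2.imread(ref+'.png'),6).astype(np.float32); g=cv2.cvtColor(img[:,:,::-1].copy(),6).astype(np.float32)
    N=96; c=np.float32([[0,0],[N,0],[N,N],[0,N]])
    w=lambda im,a: cv2.warpPerspective(im,cv2.getPerspectiveTransform(face(ref,a),c),(N,N))
    yy,xx=np.mgrid[:N,:N]; m=np.hypot(xx-N/2,yy-N/2)<N*.5
    t=w(g0,a0)[m]; A=np.arange(-.32,.30,.005)
    s=np.array([np.corrcoef(t,w(g,a)[m])[0,1] for a in A]); i=int(np.clip(s.argmax(),1,len(A)-2))
    q=np.polyfit(A[i-1:i+2],s[i-1:i+2],2); return float(-q[1]/2/q[0]),float(s[i])
def shift(goal,axis_y):
    """tool-frame shift (mm) and roll to put the TCP at goal with tool y along axis_y"""
    s=monitor.sense(); M=R.from_rotvec(s['tool_rot']).as_matrix()
    d=M.T@(np.asarray(goal)-s['tool_pos'])*1000; y=M.T@axis_y; return d.round(1),float(np.arctan2(y[2],y[1])),M
E
python3 - <<'E'
from h import *
im=cv2.imread('pics/side0.png')[:,:,::-1]; print(angle(im),face('pics/side0',-.26,1).round())
w=p[2]; ay=np.array([-np.sin(w),np.cos(w),0])
G=S2W(p,polar(-.085,.13,-.26)); print(G)
for z in (.50,):
    d,r,M=shift([G[0],G[1],z],ay); print(d,r,'or',shift([G[0],G[1],z],-ay)[1]); print(M.round(3))
E
```

```text
(-0.2600024724924785, 0.9999999999999998) [[301. 349.]
 [336. 336.]
 [335. 308.]
 [298. 321.]]
[ 0.52776074 -0.03285784  0.2656307 ]
[ -95.6 -422.1  488.4] -0.5477619048927362 or 2.593830748697057
[[-0.001  0.44   0.898]
 [-0.001  0.898 -0.44 ]
 [-1.    -0.002 -0.   ]]
```

```bash
python3 - <<'E'
from h import *
from scipy.optimize import least_squares
T,S='pics/top0','pics/side0'
def onz(u,v,z): o,d=ray(T,u,v); return o+d*(z-o[2])/d[2]
for q in [(70,150),(262,140),(422,300),(412,160)]: print('plate',onz(270+q[0]/4.5,120+q[1]/4.5,.01).round(3))
a=-.26
def pts(x):
    xt,cw=x[3],x[4]
    P=[(polar(-.116,.13,a),T,327.3,240),(polar(-.116,.13,a),S,211.7,239),(polar(-.04,.13,a),T,324.9,205.5),(polar(-.04,.13,a),S,249.5,229.5)]
    P+=[(polar(xt,.037,a,.415),T,164,211),(polar(xt,.037,a,.415),S,217,170.5),(polar(xt,.037,a,cw),T,410,187.3),(polar(xt,.037,a,cw-.018),S,311.7,331)]
    P+=[(polar(.09,0,a),S,190+383/3,150+348/3)] # needle hub on the axis
    return P
def res(x): return np.concatenate([np.subtract(proj(fn,S2W(x[:3],P)),(u,v)) for P,fn,u,v in pts(x)])
r=least_squares(res,[.5,-.05,0,0,-.17]);x=r.x;print(x);print(res(x).reshape(-1,2).round(1))
r=least_squares(lambda y:res([*y[:3],0,y[3]]),[.5,-.05,0,-.17]);y=r.x;print(y);print(res([*y[:3],0,y[3]]).reshape(-1,2).round(1))
E
```

```text
plate [0.736 0.042 0.01 ]
plate [ 0.742 -0.071  0.01 ]
plate [ 0.647 -0.161  0.01 ]
plate [ 0.73  -0.158  0.01 ]
[ 0.61447816 -0.06060058  0.06836581 -0.00857309 -0.17075317]
[[ 1.3  0.7]
 [-2.6  0.6]
 [ 0.4 -1.5]
 [ 0.4 -1.3]
 [-0.1 -0.1]
 [ 0.5  0.3]
 [-1.3 -1.3]
 [-0.9  1.8]
 [ 1.  -2.1]]
[ 0.61109455 -0.06108566  0.06854002 -0.16987107]
[[ 1.6  2.4]
 [-4.4  1.2]
 [ 0.7  0.1]
 [-1.3 -0.7]
 [-0.1 -2.1]
 [ 2.4 -0.1]
 [-1.9 -3.7]
 [ 1.9  0.5]
 [-0.5 -1.5]]
```

drive_tool(
  targets=[
    {"dx":-50,"claw":-1},
    {"dx":-96,"dy":-15,"dz":18,"claw":-1},
    {"dx":-96,"dy":-45,"dz":53,"claw":-1},
    {"dx":-96,"dy":-75,"dz":88,"claw":-1},
    {"dx":-96,"dy":-105,"dz":123,"claw":-1},
  ],
)

```text
$.targets[0]: bad value
```

drive_tool(
  targets=[
    {"dy":-32,"dz":37,"claw":-1},
    {"dy":-64,"dz":74,"claw":-1},
    {"dy":-96,"dz":111,"claw":-1},
    {"dy":-128,"dz":148,"claw":-1},
    {"dy":-160,"dz":185,"claw":-1},
  ],
)

```text
$.targets[0]: bad value
```

```bash
sed -i 's/^p=np.load.*/p=np.array([.6145,-.0606,.066])/; s/polar(dx,.037+dr,a,-.188)/polar(dx-.0086,.037+dr,a,-.189)/' h.py; python3 - <<'E'
from h import *
w=p[2]; ay=np.array([-np.sin(w),np.cos(w),0])
G=S2W(p,polar(-.085,.13,-.26)); print(G)
d,r,M=shift([G[0],G[1],.48],ay); print(d,r,monitor.sense()['tool_pos'],monitor.sense()['wrist_force'])
print(tri(('pics/top0',336,147),('pics/side0',312.7,195)))
f=grab('side','pics/side1'); print(angle(f['color']))
E
```

```text
[ 0.52748091 -0.03285822  0.2656307 ]
[ -75.6 -422.2  488.1] -0.5217987728694367 [0.27498905 0.56100769 0.40381305] [ 0.09282389 -1.08082224  0.46830013]
(array([ 0.6795177 , -0.04540832,  0.33447965]), [0.0025263035628066218, 0.0025263035628067267])
(-0.260044329809759, 0.9998774995200096)
```

drive_tool(
  targets=[
    {"dx":-50,"dy":0,"dz":0,"roll":0,"claw":-1},
    {"dx":-96,"dy":-15,"dz":18,"roll":0,"claw":-1},
    {"dx":-96,"dy":-45,"dz":53,"roll":0,"claw":-1},
    {"dx":-96,"dy":-75,"dz":88,"roll":0,"claw":-1},
    {"dx":-96,"dy":-105,"dz":123,"roll":0,"claw":-1},
  ],
)

```text
time_s: 0.7
tool_pos: [0.3395, 0.4113, 0.5004]
tool_rot: [0.356, 1.541, -0.357]
wrist_force: [0.4, 0.2, 0.1]
opening: 0.0854
```

drive_tool(
  targets=[
    {"dx":0,"dy":-32,"dz":37,"roll":0,"claw":-1},
    {"dx":0,"dy":-64,"dz":74,"roll":0,"claw":-1},
    {"dx":0,"dy":-96,"dz":111,"roll":0,"claw":-1},
    {"dx":0,"dy":-128,"dz":148,"roll":0,"claw":-1},
    {"dx":0,"dy":-160,"dz":185,"roll":0,"claw":-1},
  ],
)

```text
time_s: 1.2
tool_pos: [0.4355, 0.1844, 0.5007]
tool_rot: [0.356, 1.541, -0.357]
wrist_force: [0.8, 0.9, -0.1]
opening: 0.0853
```

drive_tool(
  targets=[
    {"dx":0,"dy":-32,"dz":37,"roll":-0.13,"claw":-1},
    {"dx":0,"dy":-64,"dz":74,"roll":-0.26,"claw":-1},
    {"dx":0,"dy":-96,"dz":111,"roll":-0.39,"claw":-1},
    {"dx":0,"dy":-128,"dz":148,"roll":-0.52,"claw":-1},
    {"dx":0,"dy":-150,"dz":172,"roll":-0.52,"claw":-1},
  ],
)

```text
time_s: 1.7
tool_pos: [0.5246, -0.0281, 0.5007]
tool_rot: [-0.054, 1.569, 0.053]
wrist_force: [1.2, 0.8, 0.7]
opening: 0.0852
```

```bash
python3 - <<'E'
from h import *
w=p[2]; ay=np.array([-np.sin(w),np.cos(w),0])
G=S2W(p,polar(-.085,.13,-.26))
d,r,M=shift([G[0],G[1],.4206],ay); s=monitor.sense();print(d,r,s['tool_pos'],s['time_s']);print(M.round(3))
f=grab('side','pics/side2'); print(angle(f['color']))
f=grab('wrist','pics/w2')
gw=cv2.cvtColor(f['color'],cv2.COLOR_RGB2BGR)
for x in (-.116,-.078,-.04): q=proj('pics/w2',S2W(p,polar(x,.13,-.26)));print(q);cv2.circle(gw,tuple(int(round(v)) for v in q),3,(0,0,255),1)
b=cv2.imread('pics/side2.png'); f1=face('pics/side2',-.26,1)
cv2.polylines(b,[f1.round().astype(int)],1,(0,0,255),1)
cv2.imwrite('pics/m2.png',np.vstack([gw[:,:],b])[:, :][::1]) if 0 else cv2.imwrite('pics/m2.png',cv2.resize(np.hstack([gw,b]),(800,300)))
E
```

```text
[80.1 -4.9  2.5] 0.002686217183411111 [ 0.52461521 -0.02806085  0.50071157] 1.7
[[ 0.001 -0.069  0.998]
 [-0.001  0.998  0.069]
 [-1.    -0.001  0.001]]
(-0.2600569206678768, 0.9998793430264544)
(np.float64(260.6293281119948), np.float64(163.2138207833569))
(np.float64(260.7918144083164), np.float64(219.64547031832987))
(np.float64(260.93788613367457), np.float64(270.3763233132608))
```

View pics/m2.png

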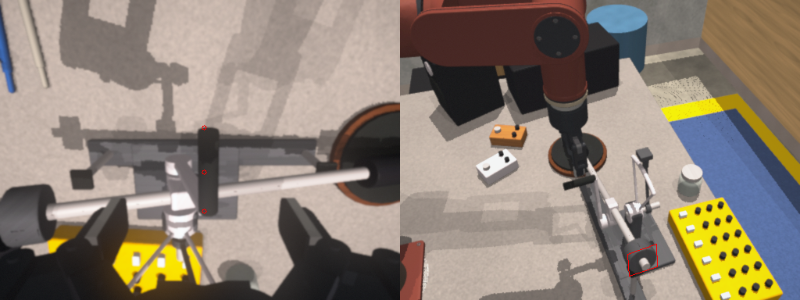

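drive_tool(
  targets=[
    {"dx":30,"dy":-3,"dz":2.5,"roll":0,"claw":-1},
    {"dx":60,"dy":-3,"dz":2.5,"roll":0,"claw":-1},
    {"dx":80,"dy":-3,"dz":2.5,"roll":0,"claw":-0.3},
    {"dx":80,"dy":-3,"dz":2.5,"roll":0,"claw":0.3},
    {"dx":80,"dy":-3,"dz":2.5,"roll":0,"claw":0.52},
  ],
)

```text
time_s: 2.3
tool_pos: [0.5278, -0.0327, 0.4204]
tool_rot: [-0.049, 1.571, 0.046]
wrist_force: [-0.0, 0.6, 0.5]
opening: 0.0438
```

drive_tool(
  targets=[
    {"dx":0,"dy":0,"dz":0,"roll":0,"claw":0.52},
    {"dx":0,"dy":0,"dz":0,"roll":0,"claw":0.52},
    {"dx":0,"dy":0,"dz":0,"roll":0,"claw":0.52},
  ],
)

```text
time_s: 2.6
tool_pos: [0.5281, -0.0326, 0.4217]
tool_rot: [-0.049, 1.569, 0.046]
wrist_force: [-0.7, 0.4, -0.2]
opening: 0.0207
```

```bash
python3 - <<'E'
from h import *
s=monitor.sense();print(s['tool_pos'],s['time_s'],s['wrist_force'],s['opening'])
f=grab('side','pics/side3'); print(angle(f['color']))
f=grab('wrist','pics/w3'); cv2.imwrite('pics/w3c.png',cv2.resize(cv2.imread('pics/w3.png')[100:384,100:420],(640,568)))
E
```

```text
[ 0.52805777 -0.03261766  0.42170708] 2.6 [-0.66421513  0.36526318 -0.15957149] 0.020694828330588277
(-0.26004572751842703, 0.9998623218072556)
```

View pics/w3c.png

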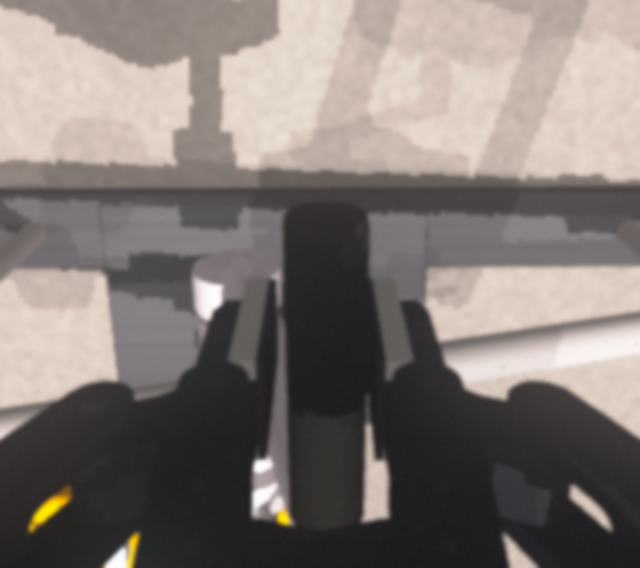

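The handle bar sits centred between the pads with about 1 mm of play (crop columns 285–370). I'll write the estimator and planner, then start the lift.

```bash
cat > ctl.py <<'E'
import sys
from h import *
from scipy.optimize import least_squares
J,Gc,k,c,b=.065,.45,.30,.02,.06; D=.01
def fm(pos): # lever angle from the tool position
    return float(np.arcsin(np.sin(-.26)-((np.asarray(pos)-[.528,-.0326,.4217])@[-.066,.998,0])/.13))
def step(a,w,f,fd,T):
    w+=D*(-T+Gc*np.sin(a)+k*(f-a)+c*(fd-w)-b*w)/J; a+=D*w
    return (-.26,max(w,0.)) if a<-.26 else (a,w)
def sim(a,w,T,F,t,t1):
    ts=np.arange(t,t1-1e-6,D); f=np.interp(ts,F[:,0],F[:,1]); fd=np.gradient(f,D) if len(ts)>1 else 0*ts
    for i in range(len(ts)): a,w=step(a,w,f[i],fd[i],T)
    return a,w
def main(mode,arg,fn):
    L=json.load(open('log.json')) if __import__('os').path.exists('log.json') else dict(F=[[0,-.26]],A=[],T=.08,plan=[])
    s=monitor.sense(); t=s['time_s']; f0=fm(s['tool_pos'])
    im=grab('side','pics/'+fn); am,q=angle(im['color'])
    n=len(L['plan']); L['F']+=[[t-.1*n,L['F'][-1][1]]]*(n>0)+[[t-.1*(n-1-i),v] for i,v in enumerate(L['plan'])]
    L['F'].append([t,f0]) if n==0 else L['F'].__setitem__(-1,[t,f0])
    L['A'].append([t,am]); F=np.array(L['F']); W=[x for x in L['A'] if x[0]>t-3.2]; t0=W[0][0]
    T,a,w=L['T'],am,0.
    if max(x[1] for x in W)>-.253:
        def res(z):
            r=[(z[2]-.08)/.08,z[1]/.15]; A,w_,tt=z[0],z[1],t0; r.append((A-W[0][1])/.004)
            for x in W[1:]: A,w_=sim(A,w_,z[2],F,tt,x[0]); tt=x[0]; r.append((A-x[1])/.004)
            return r
        z=least_squares(res,[W[0][1],0,T],x_scale=[.01,.05,.02],diff_step=1e-3).x; T=float(z[2]); a,w=sim(z[0],z[1],T,F,t0,t)
    L['T']=T
    plan=[]; f=f0
    if mode=='ramp': plan=[f0+arg*(i+1)/5 for i in range(5)]
    else:
        A,w_=a,w
        for _ in range(5): A,w_=step(A,w_,f,0,T)
        for i in range(5):
            wd=np.clip(arg-A,-.09,.09) ; acc=3*(wd-w_)
            g=A+(J*acc+T-Gc*np.sin(A)+b*w_)/k; g=float(np.clip(g,f-.06,f+.06)); g=float(np.clip(g,-.26,1.0))
            for j in range(10): A,w_=step(A,w_,f+(g-f)*(j+1)/10,(g-f)/.1,T)
            f=g; plan.append(f)
        print('pred a,w after',round(A,3),round(w_,3))
    L['plan']=plan; json.dump(L,open('log.json','w'))
    M=R.from_rotvec(s['tool_rot']).as_matrix()
    print(f"t {t:.2f} f {f0:.3f} a_meas {am:.4f} q {q:.3f} est a {a:.4f} w {w:.3f} T {T:.4f} F {s['wrist_force'].round(1)} z {s['tool_pos'][2]:.4f}")
    for f in plan:
        g=np.array([.528,-.0326,.4217])+np.array([.066,-.998,0])*.13*(np.sin(f)-np.sin(-.26))+[0,0,.13*(np.cos(f)-np.cos(.26))]
        print('f %.3f'%f,(M.T@(g-s['tool_pos'])*1000).round(1))
main(sys.argv[1],float(sys.argv[2]),sys.argv[3])
E
python3 ctl.py ramp 0.28 k00
```

```text
t 2.70 f -0.259 a_meas -0.2600 q 1.000 est a -0.2600 w 0.000 T 0.0800 F [ 0.8 -0.6 -1.1] z 0.4211
f -0.203 [-2.2 -7.1  0.1]
f -0.147 [ -3.5 -14.3   0.2]
f -0.091 [ -4.4 -21.5   0.2]
f -0.035 [ -4.8 -28.8   0.2]
f 0.021 [ -4.8 -36.    0.3]
```

drive_tool(
  targets=[
    {"dx":-2.2,"dy":-7.1,"dz":0,"roll":0,"claw":0.52},
    {"dx":-3.5,"dy":-14.3,"dz":0,"roll":0,"claw":0.52},
    {"dx":-4.4,"dy":-21.5,"dz":0,"roll":0,"claw":0.52},
    {"dx":-4.8,"dy":-28.8,"dz":0,"roll":0,"claw":0.52},
    {"dx":-4.8,"dy":-36,"dz":0,"roll":0,"claw":0.52},
  ],
)

```text
time_s: 3.25
tool_pos: [0.5301, -0.0695, 0.4258]
tool_rot: [-0.049, 1.57, 0.046]
wrist_force: [0.1, 0.7, 0.2]
opening: 0.0206
```

```bash
python3 ctl.py ramp 0.08 k01
```

```text
t 3.25 f 0.027 a_meas -0.2601 q 1.000 est a -0.2601 w 0.000 T 0.0800 F [0.1 0.7 0.2] z 0.4258
f 0.043 [-0.1 -2.1  0.4]
f 0.059 [ 0.  -4.2  0.4]
f 0.075 [ 0.2 -6.2  0.4]
f 0.091 [ 0.3 -8.3  0.4]
f 0.107 [  0.5 -10.4   0.4]
```

drive_tool(
  targets=[
    {"dx":0,"dy":-2.1,"dz":0,"roll":0,"claw":0.52},
    {"dx":0,"dy":-4.2,"dz":0,"roll":0,"claw":0.52},
    {"dx":0.2,"dy":-6.2,"dz":0,"roll":0,"claw":0.52},
    {"dx":0.3,"dy":-8.3,"dz":0,"roll":0,"claw":0.52},
    {"dx":0.5,"dy":-10.4,"dz":0,"roll":0,"claw":0.52},
  ],
)

```text
time_s: 3.8
tool_pos: [0.5308, -0.0807, 0.4253]
tool_rot: [-0.049, 1.57, 0.045]
wrist_force: [-0.1, 1.6, 0.1]
opening: 0.0201
```

```bash
python3 ctl.py ramp 0.08 k02
```

```text
t 3.80 f 0.113 a_meas -0.2600 q 1.000 est a -0.2600 w 0.000 T 0.0800 F [-0.1  1.6  0.1] z 0.4253
f 0.129 [ 0.3 -2.1  0.4]
f 0.145 [ 0.6 -4.1  0.4]
f 0.161 [ 0.9 -6.2  0.5]
f 0.177 [ 1.3 -8.2  0.5]
f 0.193 [  1.7 -10.3   0.5]
```

drive_tool(
  targets=[
    {"dx":0.3,"dy":-2.1,"dz":0.4,"roll":0,"claw":0.52},
    {"dx":0.6,"dy":-4.1,"dz":0.4,"roll":0,"claw":0.52},
    {"dx":0.9,"dy":-6.2,"dz":0.5,"roll":0,"claw":0.52},
    {"dx":1.3,"dy":-8.2,"dz":0.5,"roll":0,"claw":0.52},
    {"dx":1.7,"dy":-10.3,"dz":0.5,"roll":0,"claw":0.52},
  ],
)

```text
time_s: 4.35
tool_pos: [0.5319, -0.0913, 0.4236]
tool_rot: [-0.049, 1.57, 0.045]
wrist_force: [-0.7, 1.4, 0.9]
opening: 0.0202
```

```bash
python3 ctl.py ramp 0.08 k03
```

```text
t 4.35 f 0.197 a_meas -0.2601 q 1.000 est a -0.2601 w 0.000 T 0.0800 F [-0.7  1.4  0.9] z 0.4236
f 0.213 [ 0.4 -2.1 -0. ]
f 0.229 [ 0.9 -4.1 -0. ]
f 0.245 [ 1.4 -6.1  0. ]
f 0.261 [ 1.9 -8.1  0. ]
f 0.277 [  2.5 -10.1   0. ]
```

drive_tool(
  targets=[
    {"dx":0.4,"dy":-2.1,"dz":0,"roll":0,"claw":0.52},
    {"dx":0.9,"dy":-4.1,"dz":0,"roll":0,"claw":0.52},
    {"dx":1.4,"dy":-6.1,"dz":0,"roll":0,"claw":0.52},
    {"dx":1.9,"dy":-8.1,"dz":0,"roll":0,"claw":0.52},
    {"dx":2.5,"dy":-10.1,"dz":0,"roll":0,"claw":0.52},
  ],
)

```text
time_s: 4.9
tool_pos: [0.5325, -0.1018, 0.421]
tool_rot: [-0.049, 1.57, 0.044]
wrist_force: [0.1, 1.3, 0.3]
opening: 0.0204
```

```bash
python3 ctl.py ramp 0.08 k04
```

```text
t 4.90 f 0.280 a_meas -0.2600 q 1.000 est a -0.2600 w 0.000 T 0.0800 F [0.1 1.3 0.3] z 0.4210
f 0.296 [ 0.6 -2.   0.1]
f 0.312 [ 1.2 -4.   0.1]
f 0.328 [ 1.9 -6.   0.1]
f 0.344 [ 2.6 -7.9  0.1]
f 0.360 [ 3.3 -9.9  0.1]
```

drive_tool(
  targets=[
    {"dx":0.6,"dy":-2,"dz":0,"roll":0,"claw":0.52},
    {"dx":1.2,"dy":-4,"dz":0,"roll":0,"claw":0.52},
    {"dx":1.9,"dy":-6,"dz":0,"roll":0,"claw":0.52},
    {"dx":2.6,"dy":-7.9,"dz":0,"roll":0,"claw":0.52},
    {"dx":3.3,"dy":-9.9,"dz":0,"roll":0,"claw":0.52},
  ],
)

```text
time_s: 5.45
tool_pos: [0.5331, -0.1121, 0.4175]
tool_rot: [-0.049, 1.57, 0.044]
wrist_force: [-0.8, 1.7, 0.6]
opening: 0.0208
```

```bash
python3 ctl.py ramp 0.08 k05
```

```text
t 5.45 f 0.364 a_meas -0.2600 q 0.999 est a -0.2600 w 0.000 T 0.0800 F [-0.8  1.7  0.6] z 0.4175
f 0.380 [ 0.7 -2.   0.1]
f 0.396 [ 1.5 -3.9  0.2]
f 0.412 [ 2.4 -5.8  0.2]
f 0.428 [ 3.2 -7.7  0.2]
f 0.444 [ 4.1 -9.6  0.2]
```

drive_tool(
  targets=[
    {"dx":0.7,"dy":-2,"dz":0,"roll":0,"claw":0.52},
    {"dx":1.5,"dy":-3.9,"dz":0,"roll":0,"claw":0.52},
    {"dx":2.4,"dy":-5.8,"dz":0,"roll":0,"claw":0.52},
    {"dx":3.2,"dy":-7.7,"dz":0,"roll":0,"claw":0.52},
    {"dx":4.1,"dy":-9.6,"dz":0,"roll":0,"claw":0.52},
  ],
)

```text
time_s: 6.0
tool_pos: [0.5337, -0.1221, 0.4133]
tool_rot: [-0.049, 1.57, 0.044]
wrist_force: [0.0, 1.0, 0.4]
opening: 0.0207
```

```bash
python3 ctl.py ramp 0.08 k06
```

```text
t 6.00 f 0.448 a_meas -0.2600 q 0.998 est a -0.2600 w 0.000 T 0.0800 F [0.  1.  0.4] z 0.4133
f 0.464 [ 0.9 -1.9  0.3]
f 0.480 [ 1.9 -3.7  0.3]
f 0.496 [ 2.9 -5.6  0.3]
f 0.512 [ 3.9 -7.4  0.3]
f 0.528 [ 4.9 -9.2  0.3]
```

drive_tool(
  targets=[
    {"dx":0.9,"dy":-1.9,"dz":0.3,"roll":0,"claw":0.52},
    {"dx":1.9,"dy":-3.7,"dz":0.3,"roll":0,"claw":0.52},
    {"dx":2.9,"dy":-5.6,"dz":0.3,"roll":0,"claw":0.52},
    {"dx":3.9,"dy":-7.4,"dz":0.3,"roll":0,"claw":0.52},
    {"dx":4.9,"dy":-9.2,"dz":0.3,"roll":0,"claw":0.52},
  ],
)

```text
time_s: 6.55
tool_pos: [0.5345, -0.1317, 0.4081]
tool_rot: [-0.049, 1.57, 0.044]
wrist_force: [-0.9, 1.1, 1.1]
opening: 0.0208
```

```bash
python3 ctl.py ramp 0.08 k07
```

```text
t 6.55 f 0.531 a_meas -0.2588 q 0.996 est a -0.2588 w 0.000 T 0.0800 F [-0.9  1.1  1.1] z 0.4081
f 0.547 [ 1.1 -1.8  0. ]
f 0.563 [ 2.2 -3.6  0. ]
f 0.579 [ 3.3 -5.3  0.1]
f 0.595 [ 4.5 -7.1  0.1]
f 0.611 [ 5.6 -8.8  0.1]
```

drive_tool(
  targets=[
    {"dx":1.1,"dy":-1.8,"dz":0,"roll":0,"claw":0.52},
    {"dx":1.1,"dy":-1.8,"dz":0,"roll":0,"claw":0.52},
    {"dx":1.1,"dy":-1.8,"dz":0,"roll":0,"claw":0.52},
    {"dx":1.1,"dy":-1.8,"dz":0,"roll":0,"claw":0.52},
  ],
)

```text
time_s: 7.0
tool_pos: [0.5346, -0.1336, 0.4068]
tool_rot: [-0.049, 1.571, 0.044]
wrist_force: [0.7, 0.7, 0.6]
opening: 0.0205
```

```bash
python3 -c "
import json;L=json.load(open('log.json'));L['plan']=[.547]*4;L['T']=.115;json.dump(L,open('log.json','w'))"; python3 ctl.py track -0.05 k08
```

```text
pred a,w after -0.192 0.083
t 7.00 f 0.548 a_meas -0.2377 q 0.938 est a -0.2375 w 0.080 T 0.1143 F [0.7 0.7 0.6] z 0.4068
f 0.514 [-2.5  3.8  0. ]
f 0.512 [-2.6  4.1  0. ]
f 0.508 [-2.9  4.5  0. ]
f 0.504 [-3.1  4.9  0. ]
f 0.500 [-3.4  5.4  0. ]
```

drive_tool(
  targets=[
    {"dx":-2.5,"dy":3.8,"dz":0,"roll":0,"claw":0.52},
    {"dx":-2.6,"dy":4.1,"dz":0,"roll":0,"claw":0.52},
    {"dx":-2.9,"dy":4.5,"dz":0,"roll":0,"claw":0.52},
    {"dx":-3.1,"dy":4.9,"dz":0,"roll":0,"claw":0.52},
    {"dx":-3.4,"dy":5.4,"dz":0,"roll":0,"claw":0.52},
  ],
)

```text
time_s: 7.55
tool_pos: [0.5342, -0.128, 0.41]
tool_rot: [-0.049, 1.571, 0.044]
wrist_force: [-0.3, 1.9, -1.5]
opening: 0.0205
```

```bash
python3 ctl.py track -0.05 k09
```

```text
pred a,w after -0.139 0.084
t 7.55 f 0.499 a_meas -0.1865 q 0.771 est a -0.1866 w 0.092 T 0.1138 F [-0.3  1.9 -1.5] z 0.4100
f 0.486 [-1.1  1.5  0.1]
f 0.483 [-1.2  1.8  0.1]
f 0.480 [-1.5  2.2  0.1]
f 0.476 [-1.7  2.6  0.1]
f 0.472 [-1.9  3.1  0.1]
```

```bash
python3 - <<'E'
from h import *
o=[]
for n,a in (('k00',-.26),('k09',-.1865)):
    b=cv2.imread(f'pics/{n}.png'); b=cv2.resize(b[170:370,190:350],(400,500),interpolation=2)
    cv2.polylines(b,[((face('pics/side0',a,1)-[190,170])*2.5).round().astype(int)],1,(0,0,255),1); o.append(b)
cv2.imwrite('pics/v9.png',np.hstack(o))
E
```

```text
(no output)
```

View pics/v9.png

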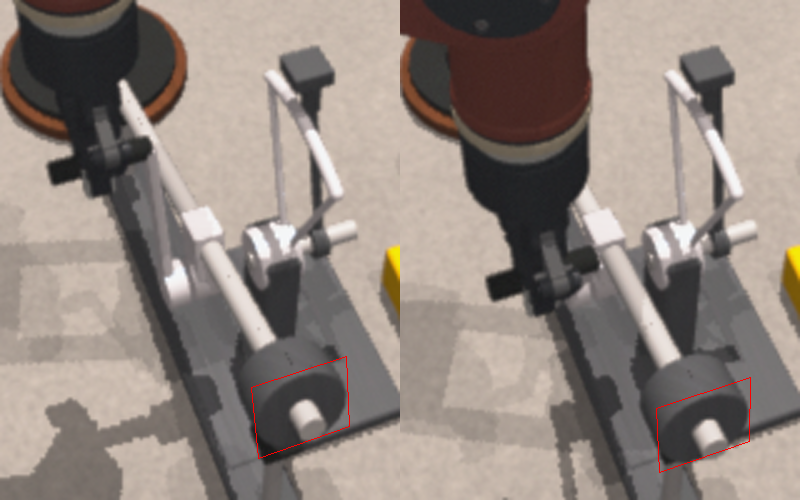

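The counterweight and the overlay track each other, but the box moves slightly more than the stub does. I'll check mask variants before the next move.

```bash
python3 - <<'E'
import h; from h import *
f0=h.face
for n in ('k08','k09'):
    im=cv2.imread(f'pics/{n}.png')[:,:,::-1]
    for s in (.9,1.0,1.1,1.3,1.6):
        h.face=lambda fn,a,_=0,s=s: f0(fn,a,s); print(n,s,np.round(angle(im),4))
    # optical flow of the stub/disc
    g0=cv2.imread('pics/side0.png',0);g=cv2.imread(f'pics/{n}.png',0)
    u0=np.float32([proj('pics/side0',S2W(p,polar(-.0086,.037,-.26,-.21)))]); u0=np.vstack([u0,[[313,337]]]).astype(np.float32).reshape(-1,1,2)
    u,st,e=cv2.calcOpticalFlowPyrLK(g0,g,u0,None,winSize=(15,15)); print((u-u0).reshape(-1,2),e.ravel())
    for o in (-.21,-.22): print([np.subtract(proj('pics/side0',S2W(p,polar(-.0086,.037,a,o))),proj('pics/side0',S2W(p,polar(-.0086,.037,-.26,o)))).round(1).tolist() for a in (-.24,-.22,-.2,-.18)])
E
```

```text
k08 0.9 [-0.2322  0.9956]
k08 1.0 [-0.2323  0.9944]
k08 1.1 [-0.2328  0.9894]
k08 1.3 [-0.2377  0.9383]
k08 1.6 [-0.2419  0.9213]
[[-0.1845398   1.3059998 ]
 [ 0.42489624  2.7600403 ]] [19.435      3.7470834]
[[0.3, 2.2], [0.6, 4.3], [0.8, 6.5], [1.0, 8.5]]
[[0.3, 2.3], [0.6, 4.5], [0.8, 6.7], [1.0, 8.9]]
k09 0.9 [-0.178   0.9816]
k09 1.0 [-0.1803  0.9729]
k09 1.1 [-0.1834  0.922 ]
k09 1.3 [-0.1865  0.7706]
k09 1.6 [-0.1875  0.7239]
[[-0.5534668  4.0469666]
 [ 1.4270325  8.196533 ]] [39.070415  9.376945]
[[0.3, 2.2], [0.6, 4.3], [0.8, 6.5], [1.0, 8.5]]
[[0.3, 2.3], [0.6, 4.5], [0.8, 6.7], [1.0, 8.9]]
```

```bash
sed -i 's/def face(fn,a,s=1.3)/def face(fn,a,s=1.0)/' h.py; python3 -c "
import json;L=json.load(open('log.json'));L['plan']=[];L['A'][-2][1]=-.2323;L['A'][-1][1]=-.1803;json.dump(L,open('log.json','w'))"; python3 ctl.py track -0.05 k10
```

```text
pred a,w after -0.124 0.084
t 7.60 f 0.499 a_meas -0.1758 q 0.973 est a -0.1749 w 0.104 T 0.1131 F [-0.3  2.4 -1.6] z 0.4100
f 0.471 [-1.9  3.1  0.1]
f 0.471 [-1.9  3.2  0.1]
f 0.468 [-2.1  3.5  0.1]
f 0.465 [-2.3  3.9  0.1]
f 0.456 [-2.7  4.9  0.1]
```

drive_tool(
  targets=[
    {"dx":-1.9,"dy":3.1,"dz":0,"roll":0,"claw":0.52},
    {"dx":-1.9,"dy":3.2,"dz":0,"roll":0,"claw":0.52},
    {"dx":-2.1,"dy":3.5,"dz":0,"roll":0,"claw":0.52},
    {"dx":-2.3,"dy":3.9,"dz":0,"roll":0,"claw":0.52},
    {"dx":-2.7,"dy":4.9,"dz":0,"roll":0,"claw":0.52},
  ],
)

```text
time_s: 8.15
tool_pos: [0.5339, -0.1232, 0.4128]
tool_rot: [-0.049, 1.571, 0.044]
wrist_force: [-0.2, 1.1, -1.5]
opening: 0.0204
```

```bash
python3 ctl.py track -0.05 k11
```

```text
pred a,w after -0.094 0.057
t 8.15 f 0.457 a_meas -0.1352 q 0.947 est a -0.1314 w 0.075 T 0.1135 F [-0.2  1.1 -1.5] z 0.4128
f 0.459 [ 0.2 -0.2  0.1]
f 0.451 [-0.2  0.8  0.1]
f 0.444 [-0.6  1.6  0.1]
f 0.438 [-1.   2.2  0. ]
f 0.433 [-1.3  2.9  0. ]
```

drive_tool(
  targets=[
    {"dx":0.2,"dy":-0.2,"dz":0,"roll":0,"claw":0.52},
    {"dx":-0.2,"dy":0.8,"dz":0,"roll":0,"claw":0.52},
    {"dx":-0.6,"dy":1.6,"dz":0,"roll":0,"claw":0.52},
    {"dx":-1.0,"dy":2.2,"dz":0,"roll":0,"claw":0.52},
    {"dx":-1.3,"dy":2.9,"dz":0,"roll":0,"claw":0.52},
  ],
)

```text
time_s: 8.7
tool_pos: [0.5338, -0.1201, 0.4142]
tool_rot: [-0.049, 1.571, 0.044]
wrist_force: [-0.3, 1.3, -0.4]
opening: 0.0207
```

```bash
python3 ctl.py track -0.05 k12
```

```text
pred a,w after -0.085 0.041
t 8.70 f 0.431 a_meas -0.1144 q 0.933 est a -0.1085 w 0.040 T 0.1138 F [-0.3  1.3 -0.4] z 0.4142
f 0.453 [ 1.2 -2.6  0. ]
f 0.445 [ 0.8 -1.7  0. ]
f 0.439 [ 0.5 -1.   0. ]
f 0.434 [ 0.2 -0.4  0. ]
f 0.430 [-0.   0.1  0. ]
```

drive_tool(
  targets=[
    {"dx":1.2,"dy":-2.6,"dz":0,"roll":0,"claw":0.52},
    {"dx":0.8,"dy":-1.7,"dz":0,"roll":0,"claw":0.52},
    {"dx":0.5,"dy":-1.0,"dz":0,"roll":0,"claw":0.52},
    {"dx":0.2,"dy":-0.4,"dz":0,"roll":0,"claw":0.52},
    {"dx":0,"dy":0.1,"dz":0,"roll":0,"claw":0.52},
  ],
)

```text
time_s: 9.25
tool_pos: [0.5338, -0.1199, 0.4143]
tool_rot: [-0.049, 1.571, 0.044]
wrist_force: [0.2, 0.8, -0.1]
opening: 0.0207
```

```bash
python3 ctl.py track -0.05 k13; python3 - <<'E'
from h import *
grab('top','pics/t13'); b=cv2.imread('pics/t13.png')[120:180,290:380]; b0=cv2.imread('pics/top0.png')[120:180,290:380]
o=[]
for im,fn in ((b0,'pics/top0'),(b,'pics/t13')):
    im=cv2.resize(im,(720,300) if 0 else (450,300),interpolation=2)
    for a in (-.26,-.1,-.05,0,.05):
        u,v=proj(fn,S2W(p,polar(.09,.17,a))); cv2.circle(im,(int((u-290)*5),int((v-120)*5)),2,(0,0,255) if a!=-.05 else (0,255,0),-1)
    o.append(im)
cv2.imwrite('pics/v13.png',np.vstack(o))
E
```

```text
pred a,w after -0.097 0.042
t 9.25 f 0.429 a_meas -0.1128 q 0.933 est a -0.1115 w -0.002 T 0.1161 F [ 0.2  0.8 -0.1] z 0.4143
f 0.485 [ 3.2 -6.6  0. ]
f 0.473 [ 2.5 -5.2  0. ]
f 0.466 [ 2.1 -4.3  0. ]
f 0.459 [ 1.7 -3.5  0. ]
f 0.452 [ 1.3 -2.8  0. ]
```

View pics/v13.png

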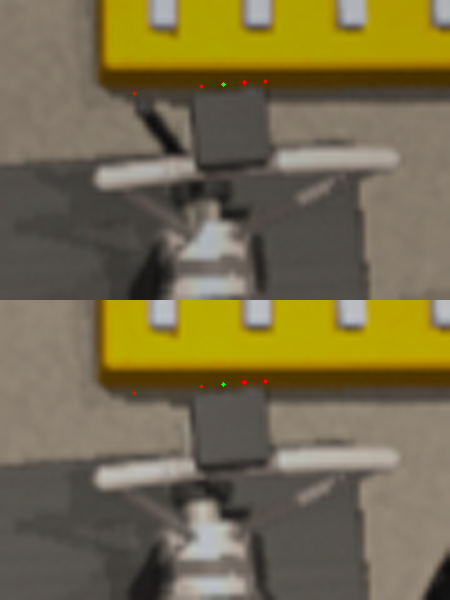

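drive_tool(
  targets=[
    {"dx":2.8,"dy":-6.0,"dz":0,"roll":0,"claw":0.52},
    {"dx":2.5,"dy":-5.2,"dz":0,"roll":0,"claw":0.52},
    {"dx":2.1,"dy":-4.3,"dz":0,"roll":0,"claw":0.52},
    {"dx":1.7,"dy":-3.5,"dz":0,"roll":0,"claw":0.52},
    {"dx":1.3,"dy":-2.8,"dz":0,"roll":0,"claw":0.52},
  ],
)

```text
time_s: 9.85
tool_pos: [0.5339, -0.1225, 0.413]
tool_rot: [-0.049, 1.571, 0.044]
wrist_force: [1.3, 1.7, -1.2]
opening: 0.0207
```

```bash
python3 ctl.py track -0.065 k14
```

```text
pred a,w after -0.091 0.029
t 9.85 f 0.451 a_meas -0.1076 q 0.921 est a -0.1072 w 0.026 T 0.1167 F [ 1.3  1.7 -1.2] z 0.4130
f 0.456 [ 0.2 -0.6 -0. ]
f 0.451 [-0.1 -0.1 -0. ]
f 0.447 [-0.3  0.4 -0. ]
f 0.444 [-0.5  0.8 -0. ]
f 0.440 [-0.7  1.2 -0. ]
```

drive_tool(
  targets=[
    {"dx":0.2,"dy":-0.6,"dz":0,"roll":0,"claw":0.52},
    {"dx":-0.1,"dy":-0.1,"dz":0,"roll":0,"claw":0.52},
    {"dx":-0.3,"dy":0.4,"dz":0,"roll":0,"claw":0.52},
    {"dx":-0.5,"dy":0.8,"dz":0,"roll":0,"claw":0.52},
    {"dx":-0.7,"dy":1.2,"dz":0,"roll":0,"claw":0.52},
  ],
)

```text
time_s: 10.4
tool_pos: [0.5339, -0.1211, 0.4137]
tool_rot: [-0.049, 1.571, 0.044]
wrist_force: [-0.4, 1.3, -1.2]
opening: 0.0205
```

```bash
python3 ctl.py track -0.065 k15
```

```text
pred a,w after -0.084 0.021
t 10.40 f 0.439 a_meas -0.0957 q 0.916 est a -0.0959 w 0.020 T 0.1173 F [-0.4  1.3 -1.2] z 0.4137
f 0.449 [ 0.5 -1.2  0. ]
f 0.445 [ 0.2 -0.7  0. ]
f 0.442 [ 0.1 -0.3  0. ]
f 0.439 [-0.1 -0.   0. ]
f 0.437 [-0.2  0.2  0. ]
```

drive_tool(
  targets=[
    {"dx":0.5,"dy":-1.2,"dz":0,"roll":0,"claw":0.52},
    {"dx":0.2,"dy":-0.7,"dz":0,"roll":0,"claw":0.52},
    {"dx":0.1,"dy":-0.3,"dz":0,"roll":0,"claw":0.52},
    {"dx":-0.1,"dy":0,"dz":0,"roll":0,"claw":0.52},
    {"dx":-0.2,"dy":0.2,"dz":0,"roll":0,"claw":0.52},
  ],
)

```text
time_s: 10.95
tool_pos: [0.5338, -0.1208, 0.4139]
tool_rot: [-0.049, 1.571, 0.044]
wrist_force: [-0.1, 1.8, -1.0]
opening: 0.0201
```

```bash
python3 ctl.py track -0.065 k16
```

```text
pred a,w after -0.078 0.015
t 10.95 f 0.437 a_meas -0.0869 q 0.913 est a -0.0870 w 0.016 T 0.1176 F [-0.1  1.8 -1. ] z 0.4139
f 0.442 [ 0.3 -0.6  0. ]
f 0.439 [ 0.1 -0.3  0. ]
f 0.437 [ 0. -0.  0.]
f 0.435 [-0.1  0.2  0. ]
f 0.434 [-0.2  0.4  0. ]
```

drive_tool(
  targets=[
    {"dx":0.3,"dy":-0.6,"dz":0,"roll":0,"claw":0.52},
    {"dx":0.1,"dy":-0.3,"dz":0,"roll":0,"claw":0.52},
    {"dx":0,"dy":0,"dz":0,"roll":0,"claw":0.52},
    {"dx":-0.1,"dy":0.2,"dz":0,"roll":0,"claw":0.52},
    {"dx":-0.2,"dy":0.4,"dz":0,"roll":0,"claw":0.52},
  ],
)

```text
time_s: 11.5
tool_pos: [0.5338, -0.1204, 0.414]
tool_rot: [-0.049, 1.571, 0.044]
wrist_force: [-0.2, 1.8, -1.1]
opening: 0.0204
```

```bash
python3 ctl.py track -0.065 k17; python3 - <<'E'
from h import *
b=cv2.imread('pics/k17.png'); b=cv2.resize(b[170:370,210:350],(420,600),interpolation=2)
cv2.polylines(b,[((face('pics/side0',-.08,1)-[210,170])*3).round().astype(int)],1,(0,0,255),1)
for a in (-.26,-.1,-.05,0,.05):
    for r in (.17,.05):
        u,v=proj('pics/k17',S2W(p,polar(.09,r,a))); cv2.circle(b,(int((u-210)*3),int((v-170)*3)),2,(0,0,255) if a!=-.05 else (0,255,0),-1)
cv2.imwrite('pics/v17.png',b)
E
```

```text
pred a,w after -0.072 0.01
t 11.50 f 0.433 a_meas -0.0785 q 0.898 est a -0.0789 w 0.013 T 0.1177 F [-0.2  1.8 -1.1] z 0.4140
f 0.434 [ 0.  -0.2  0. ]
f 0.433 [-0. -0.  0.]
f 0.432 [-0.1  0.1  0. ]
f 0.431 [-0.2  0.2  0. ]
f 0.430 [-0.2  0.4  0. ]
```

View pics/v17.png

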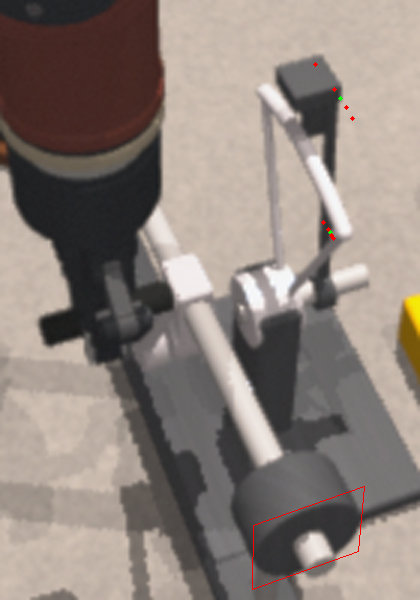

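Pointer needle (crop column about 328) runs up behind the tab block (277–340, 60–130), so the tip is in the tab zone. I'll keep holding.

drive_tool(
  targets=[
    {"dx":0,"dy":-0.2,"dz":0,"roll":0,"claw":0.52},
    {"dx":0,"dy":0,"dz":0,"roll":0,"claw":0.52},
    {"dx":-0.1,"dy":0.1,"dz":0,"roll":0,"claw":0.52},
    {"dx":-0.2,"dy":0.2,"dz":0,"roll":0,"claw":0.52},
    {"dx":-0.2,"dy":0.4,"dz":0,"roll":0,"claw":0.52},
  ],
)

```text
time_s: 12.05
tool_pos: [0.5338, -0.12, 0.4143]
tool_rot: [-0.049, 1.571, 0.044]
wrist_force: [-0.5, 0.9, -0.4]
opening: 0.0205
```

```bash
python3 ctl.py track -0.065 k18
```

```text
pred a,w after -0.068 0.005
t 12.05 f 0.430 a_meas -0.0709 q 0.891 est a -0.0717 w 0.010 T 0.1178 F [-0.5  0.9 -0.4] z 0.4143
f 0.428 [-0.   0.2  0. ]
f 0.427 [-0.1  0.3  0. ]
f 0.427 [-0.1  0.3  0. ]
f 0.427 [-0.1  0.3  0. ]
f 0.426 [-0.1  0.4  0. ]
```

drive_tool(
  targets=[
    {"dx":0,"dy":0.2,"dz":0,"roll":0,"claw":0.52},
    {"dx":-0.1,"dy":0.3,"dz":0,"roll":0,"claw":0.52},
    {"dx":-0.1,"dy":0.3,"dz":0,"roll":0,"claw":0.52},
    {"dx":-0.1,"dy":0.3,"dz":0,"roll":0,"claw":0.52},
    {"dx":-0.1,"dy":0.4,"dz":0,"roll":0,"claw":0.52},
  ],
)

```text
time_s: 12.6
tool_pos: [0.5337, -0.1196, 0.4144]
tool_rot: [-0.049, 1.571, 0.044]
wrist_force: [-0.2, 1.0, -1.2]
opening: 0.0206
```

```bash
python3 ctl.py track -0.065 k19
```

```text
pred a,w after -0.066 0.002
t 12.60 f 0.426 a_meas -0.0678 q 0.888 est a -0.0678 w 0.005 T 0.1178 F [-0.2  1.  -1.2] z 0.4144
f 0.426 [-0. -0.  0.]
f 0.426 [-0.  0.  0.]
f 0.426 [-0.  0.  0.]
f 0.426 [-0.  0.  0.]
f 0.426 [-0.   0.1  0. ]
```

drive_tool(
  targets=[
    {"dx":0,"dy":0,"dz":0,"roll":0,"claw":0.52},
    {"dx":0,"dy":0,"dz":0,"roll":0,"claw":0.52},
    {"dx":0,"dy":0,"dz":0,"roll":0,"claw":0.52},
    {"dx":0,"dy":0,"dz":0,"roll":0,"claw":0.52},
    {"dx":0,"dy":0,"dz":0,"roll":0,"claw":0.52},
  ],
)

```text
time_s: 13.15
tool_pos: [0.5337, -0.1196, 0.4145]
tool_rot: [-0.049, 1.571, 0.044]
wrist_force: [-0.7, 1.5, -0.5]
opening: 0.0206
```

drive_tool(
  targets=[
    {"dx":0,"dy":0,"dz":0,"roll":0,"claw":0.52},
    {"dx":0,"dy":0,"dz":0,"roll":0,"claw":0.52},
    {"dx":0,"dy":0,"dz":0,"roll":0,"claw":0.52},
  ],
)

```text
time_s: 13.45
tool_pos: [0.5337, -0.1195, 0.4145]
tool_rot: [-0.049, 1.571, 0.044]
wrist_force: [-1.0, 1.8, -1.5]
opening: 0.0203
```

```bash
python3 ctl.py track -0.065 k20
```

```text
pred a,w after -0.07 0.004
t 13.45 f 0.426 a_meas -0.0705 q 0.886 est a -0.0702 w -0.004 T 0.1180 F [-1.   1.8 -1.5] z 0.4145
f 0.434 [ 0.5 -1.   0. ]
f 0.433 [ 0.4 -0.8  0. ]
f 0.432 [ 0.3 -0.7  0. ]
f 0.431 [ 0.3 -0.6  0. ]
f 0.431 [ 0.3 -0.6  0. ]
```

drive_tool(
  targets=[
    {"dx":0.5,"dy":-1.0,"dz":0,"roll":0,"claw":0.52},
    {"dx":0.4,"dy":-0.8,"dz":0,"roll":0,"claw":0.52},
    {"dx":0.3,"dy":-0.7,"dz":0,"roll":0,"claw":0.52},
    {"dx":0.3,"dy":-0.6,"dz":0,"roll":0,"claw":0.52},
    {"dx":0.3,"dy":-0.6,"dz":0,"roll":0,"claw":0.52},
  ],
)

```text
time_s: 14.0
tool_pos: [0.5338, -0.1201, 0.4142]
tool_rot: [-0.049, 1.571, 0.044]
wrist_force: [0.4, 0.9, -0.4]
opening: 0.0208
```

drive_tool(
  targets=[
    {"dx":0,"dy":0.1,"dz":0,"roll":0,"claw":0.52},
    {"dx":0,"dy":0.1,"dz":0,"roll":0,"claw":0.52},
    {"dx":0,"dy":0.1,"dz":0,"roll":0,"claw":0.52},
  ],
)

```text
time_s: 14.3
tool_pos: [0.5338, -0.1201, 0.4143]
tool_rot: [-0.049, 1.571, 0.044]
wrist_force: [0.4, 1.6, 0.7]
opening: 0.0206
```

```bash
python3 ctl.py track -0.065 k21
```

```text
pred a,w after -0.069 0.004
t 14.30 f 0.431 a_meas -0.0705 q 0.885 est a -0.0710 w 0.002 T 0.1181 F [0.4 1.6 0.7] z 0.4143
f 0.432 [ 0.1 -0.2  0. ]
f 0.431 [ 0.1 -0.1  0. ]
f 0.430 [ 0.1 -0.   0. ]
f 0.430 [0.  0.1 0. ]
f 0.429 [0.  0.1 0. ]
```

drive_tool(
  targets=[
    {"dx":0.1,"dy":-0.2,"dz":0,"roll":0,"claw":0.52},
    {"dx":0.1,"dy":-0.1,"dz":0,"roll":0,"claw":0.52},
    {"dx":0.1,"dy":0,"dz":0,"roll":0,"claw":0.52},
    {"dx":0,"dy":0.1,"dz":0,"roll":0,"claw":0.52},
    {"dx":0,"dy":0.1,"dz":0,"roll":0,"claw":0.52},
  ],
)

```text
time_s: 14.85
tool_pos: [0.5338, -0.1199, 0.4143]
tool_rot: [-0.049, 1.571, 0.044]
wrist_force: [0.3, 1.3, -0.4]
opening: 0.0208
```

drive_tool(
  targets=[
    {"dx":0,"dy":0.1,"dz":0,"roll":0,"claw":0.52},
    {"dx":0,"dy":0.1,"dz":0,"roll":0,"claw":0.52},
    {"dx":0,"dy":0.1,"dz":0,"roll":0,"claw":0.52},
  ],
)

```text
time_s: 15.15
tool_pos: [0.5338, -0.1199, 0.4143]
tool_rot: [-0.049, 1.571, 0.044]
wrist_force: [-0.8, 1.2, -0.1]
opening: 0.0207
```

```bash
python3 ctl.py track -0.065 k22
```

```text
pred a,w after -0.064 0.001
t 15.15 f 0.429 a_meas -0.0659 q 0.891 est a -0.0658 w 0.008 T 0.1180 F [-0.8  1.2 -0.1] z 0.4143
f 0.422 [-0.4  0.7  0. ]
f 0.423 [-0.3  0.7  0. ]
f 0.423 [-0.3  0.6  0. ]
f 0.423 [-0.3  0.6  0. ]
f 0.424 [-0.3  0.6  0. ]
```

drive_tool(
  targets=[
    {"dx":-0.4,"dy":0.7,"dz":0,"roll":0,"claw":0.52},
    {"dx":-0.3,"dy":0.7,"dz":0,"roll":0,"claw":0.52},
    {"dx":-0.3,"dy":0.6,"dz":0,"roll":0,"claw":0.52},
    {"dx":-0.3,"dy":0.6,"dz":0,"roll":0,"claw":0.52},
    {"dx":-0.3,"dy":0.6,"dz":0,"roll":0,"claw":0.52},
  ],
)

```text
time_s: 15.7
tool_pos: [0.5337, -0.1192, 0.4146]
tool_rot: [-0.049, 1.571, 0.044]
wrist_force: [-0.1, 0.8, -0.4]
opening: 0.0207
```

drive_tool(
  targets=[
    {"dx":0,"dy":0,"dz":0,"roll":0,"claw":0.52},
    {"dx":0,"dy":0,"dz":0,"roll":0,"claw":0.52},
    {"dx":0,"dy":0,"dz":0,"roll":0,"claw":0.52},
  ],
)

```text
time_s: 16.0
tool_pos: [0.5337, -0.1193, 0.4145]
tool_rot: [-0.049, 1.571, 0.044]
wrist_force: [-0.7, 0.9, -0.3]
opening: 0.0205
```

```bash
python3 ctl.py track -0.065 k23
```

```text
pred a,w after -0.068 0.001
t 16.00 f 0.424 a_meas -0.0675 q 0.888 est a -0.0672 w -0.007 T 0.1185 F [-0.7  0.9 -0.3] z 0.4145
f 0.434 [ 0.5 -1.2  0. ]
f 0.433 [ 0.5 -1.1  0. ]
f 0.432 [ 0.4 -1.   0. ]
f 0.432 [ 0.4 -1.   0. ]
f 0.431 [ 0.4 -0.9  0. ]
```

drive_tool(
  targets=[
    {"dx":0.5,"dy":-1.2,"dz":0,"roll":0,"claw":0.52},
    {"dx":0.5,"dy":-1.1,"dz":0,"roll":0,"claw":0.52},
    {"dx":0.4,"dy":-1.0,"dz":0,"roll":0,"claw":0.52},
    {"dx":0.4,"dy":-1.0,"dz":0,"roll":0,"claw":0.52},
    {"dx":0.4,"dy":-0.9,"dz":0,"roll":0,"claw":0.52},
  ],
)

```text
time_s: 16.55
tool_pos: [0.5338, -0.1202, 0.4142]
tool_rot: [-0.049, 1.571, 0.044]
wrist_force: [-0.6, 1.0, 1.0]
opening: 0.0206
```

drive_tool(
  targets=[
    {"dx":0,"dy":0.1,"dz":0,"roll":0,"claw":0.52},
    {"dx":0,"dy":0.1,"dz":0,"roll":0,"claw":0.52},
    {"dx":0,"dy":0.1,"dz":0,"roll":0,"claw":0.52},
  ],
)

```text
time_s: 16.85
tool_pos: [0.5338, -0.1201, 0.4142]
tool_rot: [-0.049, 1.571, 0.044]
wrist_force: [-0.7, 1.0, 0.1]
opening: 0.0206
```

```bash
python3 ctl.py track -0.065 k24
```

```text
pred a,w after -0.066 0.002
t 16.85 f 0.430 a_meas -0.0667 q 0.889 est a -0.0672 w 0.004 T 0.1182 F [-0.7  1.   0.1] z 0.4142
f 0.427 [-0.2  0.4  0. ]
f 0.427 [-0.2  0.4  0. ]
f 0.427 [-0.2  0.4  0. ]
f 0.427 [-0.2  0.4  0. ]
f 0.427 [-0.2  0.4  0. ]
```

drive_tool(
  targets=[
    {"dx":-0.2,"dy":0.4,"dz":0,"roll":0,"claw":0.52},
    {"dx":-0.2,"dy":0.4,"dz":0,"roll":0,"claw":0.52},
    {"dx":-0.2,"dy":0.4,"dz":0,"roll":0,"claw":0.52},
    {"dx":-0.2,"dy":0.4,"dz":0,"roll":0,"claw":0.52},
    {"dx":-0.2,"dy":0.4,"dz":0,"roll":0,"claw":0.52},
  ],
)

```text
time_s: 17.4
tool_pos: [0.5338, -0.1196, 0.4144]
tool_rot: [-0.049, 1.571, 0.044]
wrist_force: [-0.1, 0.8, -0.7]
opening: 0.0209
```

drive_tool(
  targets=[
    {"dx":0,"dy":0,"dz":0,"roll":0,"claw":0.52},
    {"dx":0,"dy":0,"dz":0,"roll":0,"claw":0.52},
    {"dx":0,"dy":0,"dz":0,"roll":0,"claw":0.52},
  ],
)

```text
time_s: 17.7
tool_pos: [0.5337, -0.1197, 0.4144]
tool_rot: [-0.049, 1.571, 0.044]
wrist_force: [-1.5, 1.3, 0.1]
opening: 0.0205
```

```bash
python3 ctl.py track -0.065 k25
```

```text
pred a,w after -0.063 -0.001
t 17.70 f 0.427 a_meas -0.0641 q 0.882 est a -0.0636 w 0.005 T 0.1181 F [-1.5  1.3  0.1] z 0.4144
f 0.422 [-0.3  0.6  0. ]
f 0.422 [-0.3  0.5  0. ]
f 0.423 [-0.2  0.5  0. ]
f 0.423 [-0.2  0.4  0. ]
f 0.424 [-0.2  0.4  0. ]
```

drive_tool(
  targets=[
    {"dx":-0.3,"dy":0.6,"dz":0,"roll":0,"claw":0.52},
    {"dx":-0.3,"dy":0.5,"dz":0,"roll":0,"claw":0.52},
    {"dx":-0.2,"dy":0.5,"dz":0,"roll":0,"claw":0.52},
    {"dx":-0.2,"dy":0.4,"dz":0,"roll":0,"claw":0.52},
    {"dx":-0.2,"dy":0.4,"dz":0,"roll":0,"claw":0.52},
  ],
)

```text
time_s: 18.25
tool_pos: [0.5337, -0.1193, 0.4145]
tool_rot: [-0.049, 1.571, 0.044]
wrist_force: [-0.6, 1.1, 0.6]
opening: 0.0206
```

drive_tool(
  targets=[
    {"dx":0,"dy":0,"dz":0,"roll":0,"claw":0.52},
    {"dx":0,"dy":0,"dz":0,"roll":0,"claw":0.52},
    {"dx":0,"dy":0,"dz":0,"roll":0,"claw":0.52},
  ],
)

```text
time_s: 18.55
tool_pos: [0.5337, -0.1193, 0.4145]
tool_rot: [-0.049, 1.571, 0.044]
wrist_force: [-0.8, 1.2, -0.1]
opening: 0.0209
```

```bash
python3 ctl.py track -0.065 k26
```

```text
pred a,w after -0.067 0.0
t 18.55 f 0.424 a_meas -0.0657 q 0.889 est a -0.0658 w -0.008 T 0.1186 F [-0.8  1.2 -0.1] z 0.4145
f 0.433 [ 0.5 -1.1  0. ]
f 0.432 [ 0.4 -1.   0. ]
f 0.431 [ 0.4 -0.9  0. ]
f 0.431 [ 0.4 -0.9  0. ]
f 0.431 [ 0.3 -0.9  0. ]
```

drive_tool(
  targets=[
    {"dx":0.5,"dy":-1.1,"dz":0,"roll":0,"claw":0.52},
    {"dx":0.4,"dy":-1.0,"dz":0,"roll":0,"claw":0.52},
    {"dx":0.4,"dy":-0.9,"dz":0,"roll":0,"claw":0.52},
    {"dx":0.4,"dy":-0.9,"dz":0,"roll":0,"claw":0.52},
    {"dx":0.3,"dy":-0.9,"dz":0,"roll":0,"claw":0.52},
  ],
)

```text
time_s: 19.1
tool_pos: [0.5338, -0.1201, 0.4143]
tool_rot: [-0.049, 1.571, 0.044]
wrist_force: [-0.3, 0.9, -0.9]
opening: 0.0209
```

drive_tool(
  targets=[
    {"dx":0,"dy":0.1,"dz":0,"roll":0,"claw":0.52},
    {"dx":0,"dy":0.1,"dz":0,"roll":0,"claw":0.52},
    {"dx":0,"dy":0.1,"dz":0,"roll":0,"claw":0.52},
  ],
)

```text
time_s: 19.4
tool_pos: [0.5338, -0.12, 0.4142]
tool_rot: [-0.049, 1.571, 0.044]
wrist_force: [-0.2, 1.3, 0.4]
opening: 0.0204
```

```bash
python3 ctl.py track -0.28 k27
```

```text
pred a,w after -0.086 -0.068
t 19.40 f 0.430 a_meas -0.0647 q 0.883 est a -0.0650 w 0.006 T 0.1181 F [-0.2  1.3  0.4] z 0.4142
f 0.370 [-3.   7.1 -0. ]
f 0.379 [-2.6  6.1 -0. ]
f 0.388 [-2.2  4.9 -0. ]
f 0.396 [-1.8  4.  -0. ]
f 0.403 [-1.4  3.2 -0. ]
```

Held 9 s near −0.07. Now I'll lower it.

drive_tool(
  targets=[
    {"dx":-3,"dy":7.1,"dz":0,"roll":0,"claw":0.52},
    {"dx":-2.6,"dy":6.1,"dz":0,"roll":0,"claw":0.52},
    {"dx":-2.2,"dy":4.9,"dz":0,"roll":0,"claw":0.52},
    {"dx":-1.8,"dy":4.0,"dz":0,"roll":0,"claw":0.52},
    {"dx":-1.4,"dy":3.2,"dz":0,"roll":0,"claw":0.52},
  ],
)

```text
time_s: 19.95
tool_pos: [0.5336, -0.117, 0.4158]
tool_rot: [-0.049, 1.571, 0.044]
wrist_force: [0.8, 0.8, 0.8]
opening: 0.0208
```

```bash
python3 ctl.py track -0.28 k28
```

```text
pred a,w after -0.129 -0.081
t 19.95 f 0.405 a_meas -0.0871 q 0.913 est a -0.0868 w -0.069 T 0.1181 F [0.8 0.8 0.8] z 0.4158
f 0.413 [ 0.6 -1.  -0.1]
f 0.418 [ 0.9 -1.6 -0.1]
f 0.422 [ 1.1 -2.1 -0. ]
f 0.427 [ 1.4 -2.7 -0. ]
f 0.431 [ 1.6 -3.2 -0. ]
```

drive_tool(
  targets=[
    {"dx":0.6,"dy":-1.0,"dz":0,"roll":0,"claw":0.52},
    {"dx":0.9,"dy":-1.6,"dz":0,"roll":0,"claw":0.52},
    {"dx":1.1,"dy":-2.1,"dz":0,"roll":0,"claw":0.52},
    {"dx":1.4,"dy":-2.7,"dz":0,"roll":0,"claw":0.52},
    {"dx":1.6,"dy":-3.2,"dz":0,"roll":0,"claw":0.52},
  ],
)

```text
time_s: 20.5
tool_pos: [0.5338, -0.1203, 0.414]
tool_rot: [-0.049, 1.571, 0.044]
wrist_force: [-0.2, 1.8, 1.5]
opening: 0.0203
```

```bash
python3 ctl.py track -0.28 k29
```

```text
pred a,w after -0.171 -0.082
t 20.50 f 0.433 a_meas -0.1266 q 0.937 est a -0.1268 w -0.077 T 0.1179 F [-0.2  1.8  1.5] z 0.4140
f 0.434 [ 0.  -0.2 -0. ]
f 0.439 [ 0.3 -0.7 -0. ]
f 0.443 [ 0.5 -1.2 -0. ]
f 0.447 [ 0.8 -1.7 -0. ]
f 0.451 [ 1.  -2.2 -0. ]
```

drive_tool(
  targets=[
    {"dx":0,"dy":-0.2,"dz":0,"roll":0,"claw":0.52},
    {"dx":0.3,"dy":-0.7,"dz":0,"roll":0,"claw":0.52},
    {"dx":0.5,"dy":-1.2,"dz":0,"roll":0,"claw":0.52},
    {"dx":0.8,"dy":-1.7,"dz":0,"roll":0,"claw":0.52},
    {"dx":1.0,"dy":-2.2,"dz":0,"roll":0,"claw":0.52},
  ],
)

```text
time_s: 21.05
tool_pos: [0.534, -0.1226, 0.413]
tool_rot: [-0.049, 1.571, 0.044]
wrist_force: [0.3, 1.3, 0.1]
opening: 0.0203
```

```bash
python3 ctl.py track -0.28 k30
```

```text
pred a,w after -0.211 -0.077
t 21.05 f 0.452 a_meas -0.1664 q 0.966 est a -0.1670 w -0.076 T 0.1176 F [0.3 1.3 0.1] z 0.4130
f 0.452 [-0.  0. -0.]
f 0.457 [ 0.3 -0.5 -0. ]
f 0.461 [ 0.5 -1.  -0. ]
f 0.468 [ 0.9 -1.9  0. ]
f 0.477 [ 1.4 -2.9  0. ]
```

drive_tool(
  targets=[
    {"dx":0,"dy":0,"dz":0,"roll":0,"claw":0.52},
    {"dx":0.3,"dy":-0.5,"dz":0,"roll":0,"claw":0.52},
    {"dx":0.5,"dy":-1.0,"dz":0,"roll":0,"claw":0.52},
    {"dx":0.9,"dy":-1.9,"dz":0,"roll":0,"claw":0.52},
    {"dx":1.4,"dy":-2.9,"dz":0,"roll":0,"claw":0.52},
  ],
)

```text
time_s: 21.6
tool_pos: [0.5342, -0.1256, 0.4116]
tool_rot: [-0.049, 1.571, 0.044]
wrist_force: [1.0, 1.0, -0.0]
opening: 0.0201
```

```bash
python3 ctl.py track -0.28 k31
```

```text
pred a,w after -0.24 -0.052
t 21.60 f 0.478 a_meas -0.2049 q 0.989 est a -0.2057 w -0.070 T 0.1173 F [ 1.  1. -0.] z 0.4116
f 0.478 [ 0.1 -0.   0. ]
f 0.486 [ 0.5 -0.9  0. ]
f 0.492 [ 0.9 -1.6  0. ]
f 0.497 [ 1.2 -2.1  0. ]
f 0.501 [ 1.5 -2.7  0. ]
```

drive_tool(
  targets=[
    {"dx":0.1,"dy":0,"dz":0,"roll":0,"claw":0.52},
    {"dx":0.5,"dy":-0.9,"dz":0,"roll":0,"claw":0.52},
    {"dx":0.9,"dy":-1.6,"dz":0,"roll":0,"claw":0.52},
    {"dx":1.2,"dy":-2.1,"dz":0,"roll":0,"claw":0.52},
    {"dx":1.5,"dy":-2.7,"dz":0,"roll":0,"claw":0.52},
  ],
)

```text
time_s: 22.15
tool_pos: [0.5343, -0.1285, 0.4099]
tool_rot: [-0.049, 1.571, 0.044]
wrist_force: [-0.3, 2.3, 1.6]
opening: 0.0204
```

```bash
python3 ctl.py track -0.28 k32
```

```text
pred a,w after -0.25 -0.035
t 22.15 f 0.503 a_meas -0.2296 q 0.996 est a -0.2302 w -0.035 T 0.1164 F [-0.3  2.3  1.6] z 0.4099
f 0.484 [-1.2  2.2  0. ]
f 0.491 [-0.8  1.4  0. ]
f 0.495 [-0.5  0.9  0. ]
f 0.499 [-0.3  0.5  0. ]
f 0.502 [-0.1  0.1  0. ]
```

drive_tool(
  targets=[
    {"dx":-1.2,"dy":2.2,"dz":0,"roll":0,"claw":0.52},
    {"dx":-0.8,"dy":1.4,"dz":0,"roll":0,"claw":0.52},
    {"dx":-0.5,"dy":0.9,"dz":0,"roll":0,"claw":0.52},
    {"dx":-0.3,"dy":0.5,"dz":0,"roll":0,"claw":0.52},
    {"dx":-0.1,"dy":0.1,"dz":0,"roll":0,"claw":0.52},
  ],
)

```text
time_s: 22.7
tool_pos: [0.5343, -0.1285, 0.4099]
tool_rot: [-0.049, 1.571, 0.044]
wrist_force: [-0.6, 1.9, -0.0]
opening: 0.0205
```

```bash
python3 ctl.py track -0.28 k33
```

```text
pred a,w after -0.254 -0.028
t 22.70 f 0.503 a_meas -0.2386 q 0.996 est a -0.2399 w -0.019 T 0.1156 F [-0.6  1.9 -0. ] z 0.4099
f 0.484 [-1.2  2.1  0. ]
f 0.490 [-0.9  1.5  0.1]
f 0.494 [-0.6  1.   0.1]
f 0.498 [-0.4  0.6  0.1]
f 0.501 [-0.2  0.2  0.1]
```

drive_tool(
  targets=[
    {"dx":-1.0,"dy":1.8,"dz":0,"roll":0,"claw":0.52},
    {"dx":-1.0,"dy":1.8,"dz":0,"roll":0,"claw":0.52},
    {"dx":-1.0,"dy":1.8,"dz":0,"roll":0,"claw":0.52},
    {"dx":-1.0,"dy":1.8,"dz":0,"roll":0,"claw":0.52},
    {"dx":-1.0,"dy":1.8,"dz":0,"roll":0,"claw":0.52},
  ],
)

```text
time_s: 23.25
tool_pos: [0.5342, -0.1267, 0.4108]
tool_rot: [-0.049, 1.571, 0.044]
wrist_force: [0.9, 2.1, -1.1]
opening: 0.0203
```

```bash
python3 ctl.py ramp -0.08 k34
```

```text
t 23.25 f 0.488 a_meas -0.2472 q 0.996 est a -0.2473 w -0.023 T 0.1149 F [ 0.9  2.1 -1.1] z 0.4108
f 0.472 [-1.1  1.8  0. ]
f 0.456 [-2.   3.7  0. ]
f 0.440 [-3.   5.5  0. ]
f 0.424 [-3.8  7.4 -0. ]
f 0.408 [-4.7  9.3 -0. ]
```

drive_tool(
  targets=[
    {"dx":0,"dy":0.3,"dz":0,"roll":0,"claw":0.52},
    {"dx":0,"dy":0.3,"dz":0,"roll":0,"claw":0.52},
    {"dx":0,"dy":0.3,"dz":0,"roll":0,"claw":0.52},
    {"dx":0,"dy":0.3,"dz":0,"roll":0,"claw":0.52},
    {"dx":0,"dy":0.3,"dz":0,"roll":0,"claw":0.52},
  ],
)

```text
time_s: 23.8
tool_pos: [0.5341, -0.1265, 0.4108]
tool_rot: [-0.049, 1.571, 0.044]
wrist_force: [0.3, 1.6, -1.2]
opening: 0.0204
```

```bash
python3 ctl.py ramp -0.1 k35
```

```text
t 23.80 f 0.486 a_meas -0.2600 q 1.000 est a -0.2600 w 0.001 T 0.1145 F [ 0.3  1.6 -1.2] z 0.4108
f 0.466 [-1.4  2.3  0.1]
f 0.446 [-2.6  4.6  0. ]
f 0.426 [-3.7  7.   0. ]
f 0.406 [-4.7  9.3 -0. ]
f 0.386 [-5.7 11.7 -0. ]
```

drive_tool(
  targets=[
    {"dx":-1.4,"dy":2.3,"dz":0,"roll":0,"claw":0.52},
    {"dx":-2.6,"dy":4.6,"dz":0,"roll":0,"claw":0.52},
    {"dx":-3.7,"dy":7.0,"dz":0,"roll":0,"claw":0.52},
    {"dx":-4.7,"dy":9.3,"dz":0,"roll":0,"claw":0.52},
    {"dx":-5.7,"dy":11.7,"dz":0,"roll":0,"claw":0.52},
  ],
)

```text
time_s: 24.35
tool_pos: [0.5334, -0.1145, 0.4165]
tool_rot: [-0.049, 1.571, 0.044]
wrist_force: [0.1, 2.2, -1.3]
opening: 0.0207
```

drive_tool(
  targets=[
    {"dx":-1.7,"dy":4.8,"dz":0,"roll":0,"claw":0.52},
    {"dx":-3.4,"dy":9.7,"dz":0,"roll":0,"claw":0.52},
    {"dx":-4.9,"dy":14.6,"dz":0,"roll":0,"claw":0.52},
    {"dx":-6.2,"dy":19.7,"dz":0,"roll":0,"claw":0.52},
    {"dx":-7.4,"dy":24.9,"dz":0,"roll":0,"claw":0.52},
  ],
)

```text
time_s: 24.85
tool_pos: [0.5319, -0.0892, 0.4241]
tool_rot: [-0.049, 1.571, 0.044]
wrist_force: [-0.5, 2.0, -1.1]
opening: 0.0208
```

drive_tool(
  targets=[
    {"dx":-0.8,"dy":5.1,"dz":0,"roll":0,"claw":0.52},
    {"dx":-1.5,"dy":10.2,"dz":0,"roll":0,"claw":0.52},
    {"dx":-1.9,"dy":15.4,"dz":0,"roll":0,"claw":0.52},
    {"dx":-2.1,"dy":20.6,"dz":0,"roll":0,"claw":0.52},
    {"dx":-2.2,"dy":25.8,"dz":0,"roll":0,"claw":0.52},
  ],
)

```text
time_s: 25.35
tool_pos: [0.5304, -0.0631, 0.4263]
tool_rot: [-0.049, 1.571, 0.044]
wrist_force: [-0.0, 1.3, -0.4]
opening: 0.0204
```

```bash
python3 ctl.py ramp -0.23 k36
```

```text
t 25.35 f -0.022 a_meas -0.2600 q 1.000 est a -0.2600 w 0.000 T 0.1118 F [-0.   1.3 -0.4] z 0.4263
f -0.068 [ 0.5  6.  -0.4]
f -0.114 [ 1.  11.9 -0.5]
f -0.160 [ 1.8 17.8 -0.5]
f -0.206 [ 2.9 23.7 -0.6]
f -0.252 [ 4.2 29.6 -0.6]
```

drive_tool(
  targets=[
    {"dx":0.5,"dy":6.0,"dz":0,"roll":0,"claw":0.52},
    {"dx":1.0,"dy":11.9,"dz":0,"roll":0,"claw":0.52},
    {"dx":1.8,"dy":17.8,"dz":0,"roll":0,"claw":0.52},
    {"dx":2.9,"dy":23.7,"dz":0,"roll":0,"claw":0.52},
    {"dx":4.4,"dy":30.3,"dz":0,"roll":0,"claw":0.52},
  ],
)

```text
time_s: 25.9
tool_pos: [0.5286, -0.0318, 0.4218]
tool_rot: [-0.049, 1.571, 0.044]
wrist_force: [-0.6, 0.5, 0.4]
opening: 0.0207
```

drive_tool(
  targets=[
    {"dx":0,"dy":0,"dz":0,"roll":0,"claw":0.52},
    {"dx":0,"dy":0,"dz":0,"roll":0,"claw":0.3},
    {"dx":0,"dy":0,"dz":0,"roll":0,"claw":0},
    {"dx":0,"dy":0,"dz":0,"roll":0,"claw":-0.5},
    {"dx":0,"dy":0,"dz":0,"roll":0,"claw":-1},
  ],
)

```text
time_s: 26.4
tool_pos: [0.5286, -0.032, 0.4218]
tool_rot: [-0.049, 1.571, 0.044]
wrist_force: [0.4, -1.0, 0.4]
opening: 0.0706
```

drive_tool(
  targets=[
    {"dx":0,"dy":0,"dz":0,"roll":0,"claw":-1},
    {"dx":0,"dy":0,"dz":0,"roll":0,"claw":-1},
    {"dx":0,"dy":0,"dz":0,"roll":0,"claw":-1},
    {"dx":-30,"dy":0,"dz":0,"roll":0,"claw":-1},
    {"dx":-60,"dy":0,"dz":0,"roll":0,"claw":-1},
  ],
)

```text
time_s: 26.9
tool_pos: [0.5283, -0.0318, 0.4813]
tool_rot: [-0.048, 1.573, 0.044]
wrist_force: [0.8, 0.4, 0.4]
opening: 0.0856
```

drive_tool(
  targets=[
    {"dx":-40,"dy":0,"dz":0,"roll":0,"claw":-1},
    {"dx":-80,"dy":0,"dz":0,"roll":0,"claw":-1},
    {"dx":-80,"dy":0,"dz":0,"roll":0,"claw":-1},
    {"dx":-80,"dy":0,"dz":0,"roll":0,"claw":-1},
    {"dx":-80,"dy":0,"dz":0,"roll":0,"claw":-1},
  ],
)

```text
time_s: 27.4
tool_pos: [0.5285, -0.0315, 0.5598]
tool_rot: [-0.048, 1.576, 0.045]
wrist_force: [0.2, 0.5, -0.4]
opening: 0.0851
```

```bash
python3 - <<'E'
from h import *
f=grab('side','pics/end'); print(angle(f['color'])); s=monitor.sense(); print(s['time_s'],s['tool_pos'],s['wrist_force'],s['opening'])
f=grab('top','pics/endt')
a=cv2.imread('pics/end.png')[170:370,190:350];b=cv2.imread('pics/endt.png')[120:250,270:370]
cv2.imwrite('pics/vend.png',np.hstack([cv2.resize(a,(400,500),interpolation=2),cv2.resize(b,(385,500),interpolation=2)]))
E
```

```text
(-0.26002523061620475, 0.9999097903895622)
27.45 [ 0.52846048 -0.0315724   0.55943039] [-0.44274925 -0.22266806 -0.20244689] 0.08545964313703677
```

View pics/vend.png

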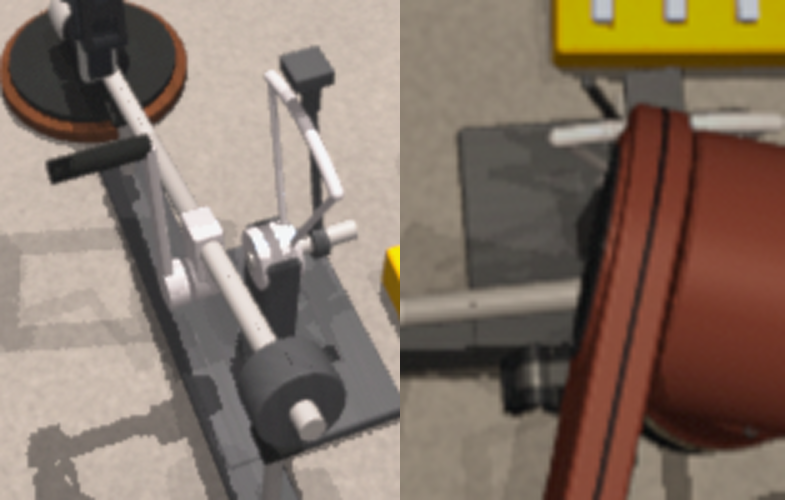

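The boom is on its rest, the handle is free and back where it started, the tab hasn't moved, and the gripper is clear. I'll hand in.

```bash
python3 -c "
from workcell import bot; print(bot.finish_job())"
```

```text
the job is handed in; nothing more can be done
None
```

I raised the boom using only the lever and held its pointer at the tab. From t = 11.5 to 19.4 s (7.9 s) the measured boom angle stayed between −0.079 and −0.064 rad. I then lowered it back onto its rest, eased the lever back and let go. The job was handed in at about 27.5 s.

**Speed:** the estimated boom speed peaked at about 0.10 rad/s, and touchdown was at an estimated 0.05 rad/s or less. The boom never came near the upper stop.

**Final pictures:** the boom angle reads −0.260 rad, on the rest, with the handle back at its starting position. The tab looks unmoved, the gripper is open and lifted clear, and the wrist force is near zero.

**Checks that disagreed or stayed uncertain:**
- **Boom angle:** my first angle measurement came out about 0.007 rad off. I corrected it early in the lift by narrowing the image mask. Even so, the match quality was only about 0.89 during the hold, so those angles may be 0.01–0.02 rad off.
- **Tab angle:** my estimates ranged from −0.04 to −0.08 rad, and I aimed for −0.065. The tip was hidden behind the tab while at it, so I could not confirm it directly. That spread is well inside the 0.1 rad tolerance.

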